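# Clear and pop open the touch-latch flap of a bench-top cabinet

## Robot

A 6-joint arm with a two-finger parallel gripper is mounted at the origin on the work surface. World frame = base frame: x ahead of the robot, y to its left, z up, the work surface at z = 0. Lengths are in mm, angles in degrees, forces in N, time in s.
With the tool pointing down it reaches from about 250 to 800 mm from the base axis. Payload 3.9 kg.
Tool frame: the origin (TCP) lies at the very end of the fingers, on their centre line; the grasp point (between the pads) lies 19 mm behind it; z points along the fingers, y is the direction in which the jaws open and shut (so a half turn about z gives the same grasp; the last joint's range is limited). The gripper opens to 85 mm and grips with 20 to 120 N. Pads are 22 mm wide; open, the fingers measure 114 mm over their backs; the gripper's body (76 mm by 85 mm) begins 54 mm behind the grasp point. The pads swing forward as they close: fully open they stand 13 mm farther back than shut.
Start: joints at [65.203, 14.897, -7.913, 67.191, 0, 90], TCP at [220.187, 476.585, 231.304] pointing down, gripper open.
Joint ranges: [-159.42, 159.42], [-47.68, 98.78], [-73.54, 78.23], [-108.79, 121.32], [-90, 84.71], [-180, 180]. Speed limits (degrees/s): [147.25, 147.25, 180, 180, 180, 180].

## Interface

Orientations are given as a 3x3 rotation matrix whose columns are the frame's x, y, z axes.
In Python, from station import r gives the robot as it stands.
- The arm moves only by the tool move_arm, never from a script. Its argument "deltas" is a list of rows, each an object with "claw": the closure, from 0 (fully open) to 1 (shut); "travel": the shift along the world's x, y, z scaled (see below), a list of three; "rotation": the turn, a rotation vector about the world's x, y, z scaled (see below), a list of three. In form: [{"claw": claw, "travel": [dx, dy, dz], "rotation": [wx, wy, wz]}, ...]. A call has 1 to 20 rows; each row shifts and turns the commanded pose from where the row before left it; what a row does not reach is not made up. The controller multiplies each number of a shift by 0.025 m and each number of a turn by 4 degrees. A row lasts 1/10 s, in which the tool goes at most 50 mm and 8.59 degrees, less where a joint would pass 70% of its speed; a pose out of reach is approached as far as the arm can. A call with a number of a shift or a turn outside -1 to 1 is refused whole. A call with a gripper value outside its range is refused whole. The fingers move at their own pace and stop on an object; "squeeze" is the grip in N (left out, the last holds). Time passes only in rows, so rows that do not move let the fingers close. It gives the time, the measured TCP pose, the force and the opening at its end, in the units of the state.
- r.get_obs(): the state, without advancing time (a new reading comes with each control period).
- r.snapshot(name): name is "scene" or "top" or "wrist"; returns a dict with "pixels" (384x512x3 uint8, red, green, blue), "intrinsics" (3x3 intrinsics, pixels), "dist_coeffs" ([k1, k2, p1, p2, k3] as OpenCV has them; the pictures are not rectified), "world_from_camera" (4x4, takes a point from camera to world coordinates); the wrist camera has in their place "mount" (4x4, takes a point from camera to tool coordinates, whose origin is the TCP and whose axes are the flange's). Camera axes: x right, y up, looking along -z (the intrinsics and any distortion apply to the point x, -y, -z); pixel columns grow to the right and rows downward; lengths in mm; the calibration is good to about 2 mm. A picture is of the moment at which its call begins: read the wrist's pose just before it. There is no depth.
- r.close_job(): hands the job in, once; it reports no verdict.
Trained networks look in a picture, given as the dict that the camera call returned (one of the last four; its "shot" number tells which), for a name from the list of things; names that differ only in an ending like _2 or _b are one class to them, and where a whole thing is asked for, a point or a joint stands for the part that bears it (a point fixed in the world has none). Each returns a list of dicts, best first, with "confidence" (0 to 1); they miss things now and then, are a little off and sometimes report something else, mostly with a low value. They report only what shows in the picture. A call takes as long as a camera call. They do not tell look-alikes from the thing itself.
- r.masks_of(label, picture): "region" (384x512 bool, what is visible of it) and "bbox" ([left, top, width, height] in pixels, round what is visible of it).
The state is a dict: "clock": time; "joint_positions": joint angles; "qvel": joint speeds; "effort": joint torques, N m; "eef_pos": TCP position; "orientation": TCP orientation; "wrist_force": force on the tool from outside, world axes, zero at the start; "moment": the same for the moment, N m; "finger_gap": finger opening in mm.
Only numpy, scipy, OpenCV 4.12 (cv2) and the standard library are available. Lean on these libraries where they do the work, as an engineer would, in place of code of your own. Each camera call takes 0.05 s, during which the arm holds its last target. There are 200 camera calls.

## Task

A cork sanding block has been left lying on the wide push-to-open flap of the low wooden cabinet. Without gripping or lifting it, push the block sideways with your fingertips until it lies wholly on the railed ledge next to that flap, then press the front of the wide flap down until its catch lets go, and let it spring ajar. Leave the narrow flap shut and the things standing around the cabinet where they are.

Things in the scene. Friction and masses are not known exactly. Their poses are not given: they have to be found in the camera images.
- cabinet: Low light-wood cabinet fixed on the table, 200 (x) x 440 (y) x 100 mm high, turned up to 26 degrees from facing the robot. Origin: centre of its underside. x runs from its front (robot side) to its back, y to the left seen from the front. Its top, all flush at 100 mm: narrow flap (y -220 to -130 mm), wide flap (y -130 to +40), fixed ledge (y +40 to +220).
- ledge (a point): Centre of the fixed ledge's clear area, on its upper face (100 mm high), at x 0, y +126 mm in the cabinet's frame. Clear over 184 mm in x and from the wide flap's edge (y +40) to the end rail (y +212). Wooden rails 10 mm high, 8 mm thick, line its front, back and outer end; towards the wide flap it is open and level.
- wide_flap (a joint): Angle of the wide flap, rad: 0 shut and latched, negative pressed in (stop at -0.035), positive open (stop at 0.5). A wooden panel 186 mm front to back, 166 mm wide, 12 mm thick, hinged along the cabinet's back edge (x +88, 100 mm high). A touch latch holds its front; once released, a spring of 2 to 3 N lifts it to about 0.5, its front edge 90 mm higher than shut.
- wide_flap_press (a point): Point on the wide flap's upper face, above its catch: middle of its width, 23 mm behind its front edge (x -77, y -45 mm in the cabinet's frame when shut); moves with the flap. Pressed down about 3.5 mm here (some 3 N; more force nearer the hinge; it bottoms at 5.8 mm) the catch lets go, and the flap springs up as the finger withdraws upward.
- narrow_flap (a joint): Angle of the narrow flap, rad, to be left shut (0). Same construction and catch as the wide flap, 86 mm wide: it too springs open if its front is pressed down about 3.5 mm.
- block: Cork sanding block, loose, 90 (x) x 60 (y) x 30 mm (z) high, about 80 g, lying flat on the wide flap, turned up to 23 degrees from the cabinet's axes. Origin: centre of its underside. It slides easily under a light sideways push (about 1 N).
- cup: Red plastic cup, 84 mm wide at the mouth, 110 mm high, standing on the table beside or behind the cabinet. Origin: centre of its underside.
- tumbler: Black steel drinking tumbler, 70 mm wide, 140 mm high, standing on the table beside or behind the cabinet. Origin: centre of its underside.
- jar: Clear plastic jar with white cap, 72 mm wide, 110 mm high, standing on the table beside or behind the cabinet. Origin: centre of its underside.
Things that resemble listed ones, but are neither listed nor needed, are in the scene too. Of the things that look like the block, the largest one is meant.

How it is judged:
By the outcome, as a careful person would: the job done as asked, in the order asked, and still so for the second after the job is handed in, with the robot touching nothing.
It also fails if it takes over 48 s, if anything falls off the work surface, if the arm or the gripper's body presses on something with over 40 N, if the wrist force passes 120 N, or if a joint passes its speed limit or range.

## Working session

There is one attempt and no reset: what is moved stays moved. The work goes in short steps, Python scripts to look and compute and a tool call to move; the robot and the scene stay as the last step left them, time stands still between calls to the robot, and variables do not carry over. Pictures are saved under pics/ and viewed, about 8 in all and at most 12, crops included, and the job is handed in when it is done.

Besides the shell and the picture viewer there is one more tool, called after "Call:" as name(argument=value, ...) on one line, values as JSON. move_arm: Moves the arm, as the interface text tells. Its arguments: {"type":"object","properties":{"deltas":{"type":"array"},"squeeze":{"type":"number"}},"required":["deltas"]}

```bash
ls; mkdir -p pics; cat > h.py <<'E'
import numpy as np, cv2
from station import r
def snap(n,f=None):
    o=r.get_obs(); p=r.snapshot(n)
    if 'mount' in p:
        T=np.eye(4);T[:3,:3]=np.array(o['orientation']);T[:3,3]=o['eef_pos'];p['W']=T@np.array(p['mount'])
    else: p['W']=np.array(p['world_from_camera'])
    if f: cv2.imwrite('pics/'+f,np.array(p['pixels'])[:,:,::-1])
    return p
def ray(p,uv,z):
    K=np.array(p['intrinsics']);d=np.array(p['dist_coeffs'])
    n=cv2.undistortPoints(np.array(uv,float).reshape(-1,1,2),K,d).reshape(-1,2)
    dirs=np.c_[n[:,0],-n[:,1],-np.ones(len(n))]@p['W'][:3,:3].T
    c=p['W'][:3,3]
    return c+dirs*((z-c[2])/dirs[:,2])[:,None]
def proj(p,X):
    X=np.atleast_2d(X).astype(float);c=(X-p['W'][:3,3])@p['W'][:3,:3]
    c=c*[1,-1,-1]
    return cv2.projectPoints(c,np.zeros(3),np.zeros(3),np.array(p['intrinsics']),np.array(p['dist_coeffs']))[0].reshape(-1,2)
E
python3 - <<'E'
from h import *
a=snap('top','top.png');
for l in ['cabinet','block','wide_flap','narrow_flap','cup','tumbler','jar']:
    for m in r.masks_of(l,a): print('top',l,m['bbox'],round(m['confidence'],2),m['region'].sum())
b=snap('scene','scene.png')
for l in ['block','wide_flap','narrow_flap']:
    for m in r.masks_of(l,b): print('scene',l,m['bbox'],round(m['confidence'],2),m['region'].sum())
print(r.get_obs())
A=cv2.imread('pics/top.png');B=cv2.imread('pics/scene.png')
cv2.imwrite('pics/both.png',cv2.resize(np.vstack([A,B]),(0,0),fx=.78,fy=.78))
E
```

```text
pics
top cabinet [170.9, 158.8, 200.4, 117.9] 0.95 15431
top cabinet [374.8, 229.5, 45.7, 36.1] 0.38 1274
top block [276.5, 201.6, 29.5, 44.9] 0.83 1092
top block [266.5, 282.0, 25.1, 29.5] 0.74 409
top block [319.2, 297.4, 27.8, 16.8] 0.57 427
top wide_flap [248.4, 177.0, 80.2, 90.2] 0.75 4719
top narrow_flap [321.4, 188.2, 50.4, 83.6] 0.7 3065
top cup [374.2, 230.6, 46.0, 35.9] 0.92 1310
top cup [250.3, 179.2, 78.9, 88.2] 0.65 4454
top tumbler [301.8, 137.0, 36.7, 38.8] 0.84 1066
top jar [243.3, 133.7, 26.0, 37.2] 0.74 874
scene block [202.6, 159.8, 23.3, 27.8] 0.69 771
scene block [135.8, 152.8, 186.2, 87.5] 0.5 12065
scene wide_flap [174.1, 152.7, 71.7, 55.9] 0.86 2602
scene wide_flap [201.0, 159.0, 23.0, 30.9] 0.75 737
scene narrow_flap [131.0, 154.8, 53.4, 51.2] 0.86 1750
{'clock': 0.6, 'joint_positions': array([ 6.52040067e+01,  1.48948177e+01, -7.91120999e+00,  6.71887149e+01,
        1.18706869e-03,  9.00000023e+01]), 'qvel': array([ 0.11500107,  0.03117133, -0.02756209, -0.09380634,  0.01100797,
       -0.02998974]), 'effort': array([ 2.59163835e-04, -4.05370116e+01,  2.54112196e+01,  1.48447663e-03,
        1.00577361e-04, -3.70636055e-07]), 'eef_pos': array([220.18072805, 476.61810948, 231.33226777]), 'orientation': array([[-9.07806792e-01,  4.19388635e-01,  1.96749757e-05],
       [ 4.19388635e-01,  9.07806788e-01,  9.19894675e-05],
       [ 2.07182607e-05,  9.17601246e-05, -9.99999996e-01]]), 'wrist_force': array([ 0.43171547, -1.42120385, -0.05724202]), 'moment': array([ 0.03163576, -0.00143336,  0.02769552]), 'finger_gap': 85.17838808906707}
```

View pics/top.png

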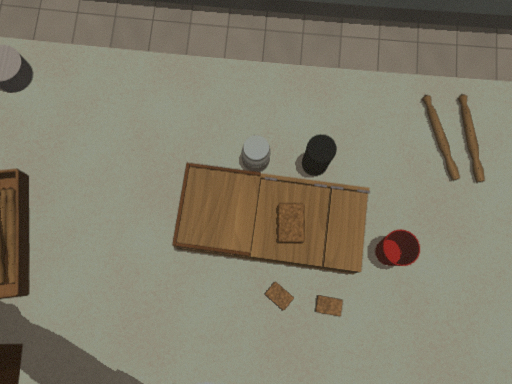

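View pics/scene.png

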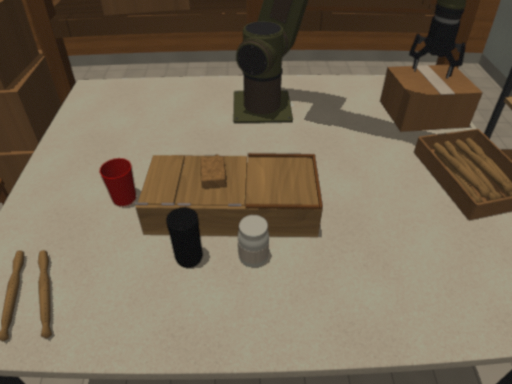

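The top view shows the cabinet's corners at about (188,165), (369,188), (362,271) and (175,248). Three things could be taken for the block: (291,223) on the wide flap, and two smaller cork pieces on the table at (279,296) and (329,306). I choose (291,223), which is the largest and lies on the wide flap. Next I fit the poses by silhouette.

```bash
cat >> h.py <<'E'
from scipy.optimize import minimize
def box(q,lx,ly,z0,z1):
    x,y,t=q;c,s=np.cos(t),np.sin(t)
    return np.array([[x+c*a-s*b,y+s*a+c*b,z] for a in(-lx/2,lx/2) for b in(-ly/2,ly/2) for z in(z0,z1)])
def sil(p,X,S=4):
    m=np.zeros((384*S,512*S),np.uint8);h=cv2.convexHull(((proj(p,X)+.5)*S).astype(np.int32));cv2.fillConvexPoly(m,h,1)
    return cv2.resize(m.astype(np.float32),(512,384),interpolation=cv2.INTER_AREA)
def fit(ps,ms,q0,f):
    def cost(q): return sum(np.abs(sil(p,f(q))-m).sum()/m.sum() for p,m in zip(ps,ms))
    best=None
    for dt in(-.25,0,.25):
        q=np.array(q0)+[0,0,dt];s=minimize(cost,q,method='Nelder-Mead',options=dict(initial_simplex=[q,q+[15,0,0],q+[0,15,0],q+[0,0,.15]],xatol=.05,fatol=1e-4))
        if best is None or s.fun<best.fun: best=s
    return best.x,best.fun
def c2w(q,P):
    P=np.atleast_2d(P);x,y,t=q;c,s=np.cos(t),np.sin(t)
    return np.c_[x+c*P[:,0]-s*P[:,1],y+s*P[:,0]+c*P[:,1],P[:,2]]
E
python3 - <<'E'
from h import *
a=snap('top')
m=r.masks_of('cabinet',a)[0]['region']
u=ray(a,[[188,165],[369,188],[362,271],[175,248]],100);print(u.round(),np.linalg.norm(np.diff(u,axis=0),axis=1).round())
c=u[:,:2].mean(0);t=np.arctan2(*(u[0]-u[3]+u[1]-u[2])[[1,0]])
mb=[k for k in r.masks_of('block',a) if k['bbox'][1]<240][0]['region']
mc=m|mb
rails=np.array([[s,y,110] for s in(-100,100) for y in(40,220)])
q,e=fit([a],[mc],[*c,t],lambda q:np.r_[box(q,200,440,0,100),c2w(q,rails)]);print('cab',q,np.degrees(q[2]),e)
b0=ray(a,[[291,223]],115)[0]
qb,eb=fit([a],[mb],[b0[0],b0[1],q[2]],lambda q:box(q,90,60,100,130));print('blk',qb,np.degrees(qb[2]),eb)
L=np.array([[np.cos(q[2]),np.sin(q[2])],[-np.sin(q[2]),np.cos(q[2])]])@(qb[:2]-q[:2]);print('blk in cab',L,np.degrees(qb[2]-q[2]))
for l,z in [('tumbler',0),('jar',0),('cup',0)]:
    bb=r.masks_of(l,a)[0]['bbox'];print(l,ray(a,[[bb[0]+bb[2]/2,bb[1]+bb[3]/2]],60).round())
im=cv2.resize(np.array(a['pixels'])[:,:,::-1],(0,0),fx=4,fy=4,interpolation=cv2.INTER_CUBIC)
def pl(P,col): cv2.polylines(im,[((proj(a,P)+.5)*4).astype(int)],True,col,1)
for y0,y1 in[(-220,-130),(-130,40),(40,220)]: pl(c2w(q,[[-100,y0,100],[-100,y1,100],[100,y1,100],[100,y0,100]]),(0,255,0))
pl(c2w(qb,[[-45,-30,130],[-45,30,130],[45,30,130],[45,-30,130]]),(255,0,0))
pl(c2w(q,[[-77,-47,100],[-77,-43,100],[-75,-45,100]]),(0,0,255))
cv2.imwrite('pics/ov.png',im[520:1120,670:1470])
np.save('q.npy',[q,qb])
E
```

```text
[[ 609.  110.  100.]
 [ 593. -325.  100.]
 [ 397. -317.  100.]
 [ 409.  115.  100.]] [435. 196. 432.]
cab [ 5.04206624e+02 -1.00560425e+02 -4.33014353e-02] -2.4809894870207025 0.02581488409174537
blk [ 4.89267114e+02 -1.46008877e+02  9.39961440e-02] 5.385582342697516 0.07119876072449953
blk in cab [-12.95813825 -46.05255037] 7.866571829718218Traceback (most recent call last):
  File "<stdin>", line 14, in <module>
IndexError: list index out of range
```

```bash
python3 - <<'E'
from h import *
a=snap('top')
q=np.array([504.2,-100.6,-.0433]);qb=np.array([489.3,-146,.094]);np.save('q.npy',[q,qb])
for l in ['tumbler','jar','cup']:
    for k in r.masks_of(l,a)[:1]: bb=k['bbox'];print(l,ray(a,[[bb[0]+bb[2]/2,bb[1]+bb[3]/2]],60).round())
im=cv2.resize(np.array(a['pixels'])[:,:,::-1],(0,0),fx=4,fy=4,interpolation=cv2.INTER_CUBIC)
def pl(P,col): cv2.polylines(im,[((proj(a,P)+.5)*4).astype(int)],True,col,1)
for y0,y1 in[(-220,-130),(-130,40),(40,220)]: pl(c2w(q,[[-100,y0,100],[-100,y1,100],[100,y1,100],[100,y0,100]]),(0,255,0))
pl(c2w(qb,[[-45,-30,130],[-45,30,130],[45,30,130],[45,-30,130]]),(255,0,0))
pl(c2w(q,[[-77,-47,100],[-77,-43,100],[-75,-45,100]]),(0,0,255))
cv2.imwrite('pics/ov.png',im[520:1120,670:1470])
E
```

```text
tumbler [[ 673. -216.   60.]]
jar [[662. -47.  60.]]
cup [[ 462. -409.   60.]]
```

View pics/ov.png

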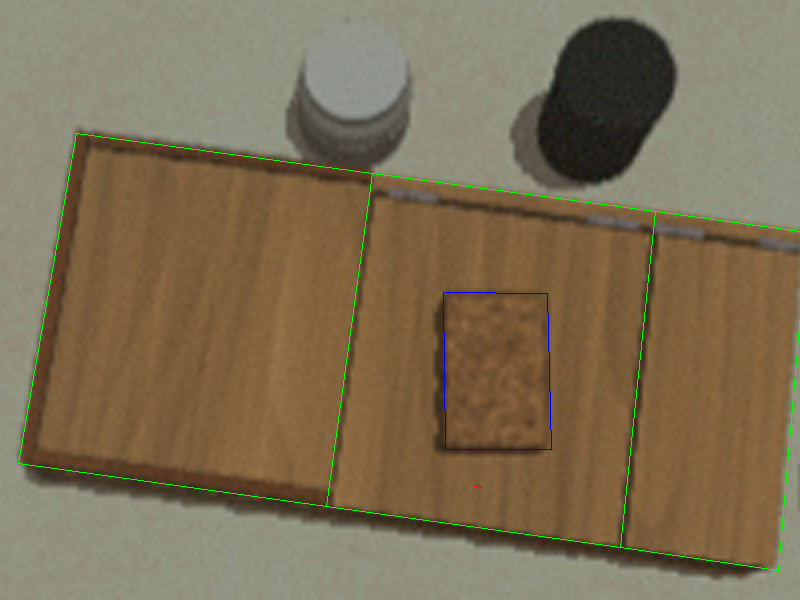

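The overlay fits the cabinet edges, the flap seams and the block top, which spans crop pixels (443–550, 293–449). The look-alikes on the table are clearly smaller. The plan is half-open fingers with the jaw axis along cabinet x, set down at cabinet (-13, -112) and pushed along cabinet +y.

Call:
move_arm(deltas=[{"claw":0.5,"travel":[0.53,-1,0],"rotation":[0,0,-0.846]},{"claw":0.5,"travel":[0.53,-1,0],"rotation":[0,0,-0.846]},{"claw":0.5,"travel":[0.53,-1,0],"rotation":[0,0,-0.846]},{"claw":0.5,"travel":[0.53,-1,0],"rotation":[0,0,-0.846]},{"claw":0.5,"travel":[0.53,-1,0],"rotation":[0,0,-0.846]},{"claw":0.5,"travel":[0.53,-1,0],"rotation":[0,0,-0.846]},{"claw":0.5,"travel":[0.53,-1,0],"rotation":[0,0,-0.846]},{"claw":0.5,"travel":[0.53,-1,0],"rotation":[0,0,-0.846]},{"claw":0.5,"travel":[0.53,-1,0],"rotation":[0,0,-0.846]},{"claw":0.5,"travel":[0.53,-1,0],"rotation":[0,0,-0.846]},{"claw":0.5,"travel":[0.53,-1,0],"rotation":[0,0,-0.846]},{"claw":0.5,"travel":[0.53,-1,0],"rotation":[0,0,-0.846]},{"claw":0.5,"travel":[0.53,-1,0],"rotation":[0,0,-0.846]},{"claw":0.5,"travel":[0.53,-1,0],"rotation":[0,0,-0.846]},{"claw":0.5,"travel":[0.53,-1,0],"rotation":[0,0,-0.846]},{"claw":0.5,"travel":[0.53,-1,0],"rotation":[0,0,-0.846]},{"claw":0.5,"travel":[0.53,-1,0],"rotation":[0,0,-0.846]},{"claw":0.5,"travel":[0.53,-1,0],"rotation":[0,0,-0.846]},{"claw":0.5,"travel":[0.53,-1,0],"rotation":[0,0,-0.846]},{"claw":0.5,"travel":[0.53,-1,0],"rotation":[0,0,-0.846]}])

```text
clock: 3.0
eef_pos: [485.6, -24.5, 231.4]
orientation: [[0.046, 0.999, 0.0], [0.999, -0.046, 0.0], [0.0, 0.0, -1.0]]
wrist_force: [1.0, 0.4, -0.6]
finger_gap: 42.7
```

Call:
move_arm(deltas=[{"claw":0.5,"travel":[0,-1,0],"rotation":[0,0,0]},{"claw":0.5,"travel":[0,-1,0],"rotation":[0,0,0]},{"claw":0.5,"travel":[0,-1,0],"rotation":[0,0,0]},{"claw":0.5,"travel":[0,-1,0],"rotation":[0,0,0]},{"claw":0.5,"travel":[0,-1,-0.6],"rotation":[0,0,0]},{"claw":0.5,"travel":[0,-1,-0.9],"rotation":[0,0,0]},{"claw":0.5,"travel":[0,-1,-0.9],"rotation":[0,0,0]},{"claw":0.5,"travel":[0,-0.5,-0.8],"rotation":[0,0,0]},{"claw":0.5,"travel":[0,0,0],"rotation":[0,0,0]}])

```text
clock: 3.9
eef_pos: [483.2, -211.5, 148.7]
orientation: [[0.046, 0.999, -0.005], [0.999, -0.046, 0.002], [0.002, -0.005, -1.0]]
wrist_force: [-1.1, 0.7, -0.5]
finger_gap: 42.8
```

```bash
python3 - <<'E'
from h import *
w=snap('wrist');q,qb=np.load('q.npy')
o=r.get_obs();print(o['eef_pos'],o['wrist_force'],o['clock'])
im=cv2.resize(np.array(w['pixels'])[:,:,::-1],(0,0),fx=1.5,fy=1.5)
def pl(P,col):
    cv2.polylines(im,[((proj(w,P)+.5)*1.5).astype(int)],True,col,1)
pl(c2w(q,[[-100,-130,100],[-100,40,100],[88,40,100],[88,-130,100]]),(0,255,0))
pl(c2w(qb,[[-45,-30,130],[-45,30,130],[45,30,130],[45,-30,130]]),(255,0,0))
cv2.imwrite('pics/w1.png',im)
for k in r.masks_of('block',w): print(k['bbox'],k['confidence'])
E
```

```text
[ 484.0048242  -210.85281809  150.20833458] [0.96045043 0.59217129 0.65304923] 3.95
[79.9, 194.7, 49.8, 53.7] 0.76
[173.8, 58.1, 161.8, 120.2] 0.7
[61.6, 75.1, 61.8, 76.0] 0.62
```

View pics/w1.png

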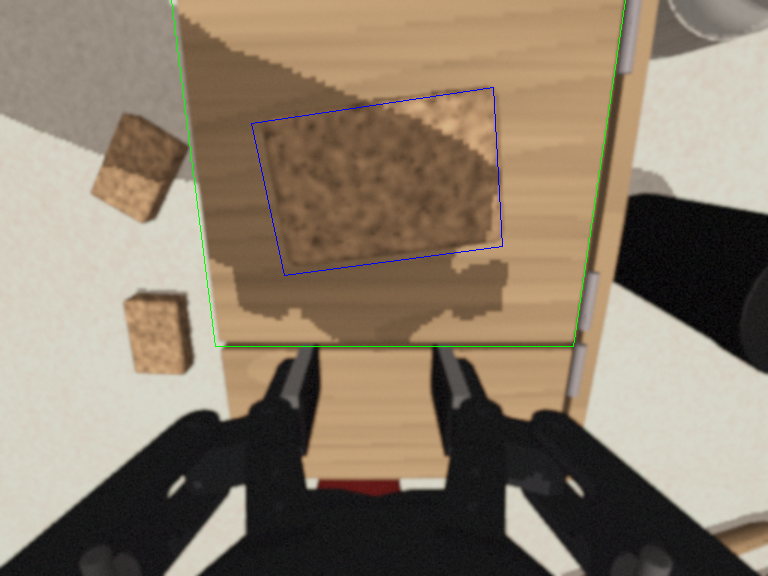

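The wrist view shows the block (blue outline at about (380,180) in the picture) where I predicted, with the fingers clear of it over the seam-side strip of the wide flap. I'll descend, then push.

Call:
move_arm(deltas=[{"claw":0.5,"travel":[0.04,0,-0.5],"rotation":[0,0,0]},{"claw":0.5,"travel":[0,0,-0.5],"rotation":[0,0,0]},{"claw":0.5,"travel":[0,0,-0.4],"rotation":[0,0,0]},{"claw":0.5,"travel":[0,0,-0.26],"rotation":[0,0,0]},{"claw":0.5,"travel":[0,0,0],"rotation":[0,0,0]}])

```text
clock: 4.5
eef_pos: [485.7, -210.2, 109.0]
orientation: [[0.043, 0.999, -0.001], [0.999, -0.043, 0.001], [0.001, -0.001, -1.0]]
wrist_force: [0.3, -0.3, 0.5]
finger_gap: 42.8
```

Call:
move_arm(deltas=[{"claw":0.5,"travel":[0.01,0.3,0],"rotation":[0,0,0]},{"claw":0.5,"travel":[0.01,0.3,0],"rotation":[0,0,0]},{"claw":0.5,"travel":[0.01,0.3,0],"rotation":[0,0,0]},{"claw":0.5,"travel":[0.01,0.3,0],"rotation":[0,0,0]},{"claw":0.5,"travel":[0.01,0.3,0],"rotation":[0,0,0]},{"claw":0.5,"travel":[0.01,0.3,0],"rotation":[0,0,0]},{"claw":0.5,"travel":[0.01,0.3,0],"rotation":[0,0,0]},{"claw":0.5,"travel":[0.01,0.3,0],"rotation":[0,0,0]},{"claw":0.5,"travel":[0.01,0.3,0],"rotation":[0,0,0]},{"claw":0.5,"travel":[0.01,0.3,0],"rotation":[0,0,0]}])

```text
clock: 5.5
eef_pos: [488.7, -135.3, 109.8]
orientation: [[0.043, 0.999, 0.0], [0.999, -0.043, -0.0], [-0.0, 0.0, -1.0]]
wrist_force: [0.6, -1.2, -0.5]
finger_gap: 42.8
```

```bash
python3 - <<'E'
from h import *
w=snap('wrist','w2.png');s=snap('top')
q,qb=np.load('q.npy')
cv2.imwrite('pics/w2.png',np.hstack([cv2.imread('pics/w2.png')[:,:],cv2.resize(np.array(s['pixels'])[150:290,165:380,::-1],(288,384))]))
E
```

```text
(no output)
```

View pics/w2.png

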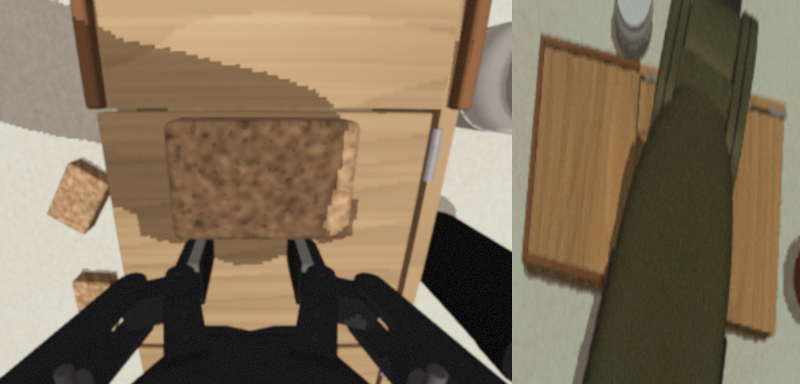

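The block has squared itself against both fingertips and is centred at (262,180) in the wrist view, just short of the ledge seam and well between the rails. I'll continue about 120 mm along cabinet +y.

Call:
move_arm(deltas=[{"claw":0.5,"travel":[0.013,0.3,0],"rotation":[0,0,0]},{"claw":0.5,"travel":[0.013,0.3,0],"rotation":[0,0,0]},{"claw":0.5,"travel":[0.013,0.3,0],"rotation":[0,0,0]},{"claw":0.5,"travel":[0.013,0.3,0],"rotation":[0,0,0]},{"claw":0.5,"travel":[0.013,0.3,0],"rotation":[0,0,0]},{"claw":0.5,"travel":[0.013,0.3,0],"rotation":[0,0,0]},{"claw":0.5,"travel":[0.013,0.3,0],"rotation":[0,0,0]},{"claw":0.5,"travel":[0.013,0.3,0],"rotation":[0,0,0]},{"claw":0.5,"travel":[0.013,0.3,0],"rotation":[0,0,0]},{"claw":0.5,"travel":[0.013,0.3,0],"rotation":[0,0,0]},{"claw":0.5,"travel":[0.013,0.3,0],"rotation":[0,0,0]},{"claw":0.5,"travel":[0.013,0.3,0],"rotation":[0,0,0]},{"claw":0.5,"travel":[0.013,0.3,0],"rotation":[0,0,0]},{"claw":0.5,"travel":[0.013,0.3,0],"rotation":[0,0,0]},{"claw":0.5,"travel":[0.013,0.3,0],"rotation":[0,0,0]},{"claw":0.5,"travel":[0.013,0.3,0],"rotation":[0,0,0]}])

```text
clock: 7.2
eef_pos: [493.9, -15.3, 109.8]
orientation: [[0.043, 0.999, 0.0], [0.999, -0.043, -0.0], [-0.0, 0.0, -1.0]]
wrist_force: [-0.3, 0.1, 0.1]
finger_gap: 42.4
```

```bash
python3 - <<'E'
from h import *
w=snap('wrist','w3.png')
q,qb=np.load('q.npy')
im=cv2.imread('pics/w3.png')
cv2.polylines(im,[proj(w,c2w(q,[[-92,40,100],[-92,212,100],[92,212,100],[92,40,100]])).astype(int)],True,(0,255,0),1)
cv2.imwrite('pics/w3.png',im)
E
```

```text
(no output)
```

View pics/w3.png

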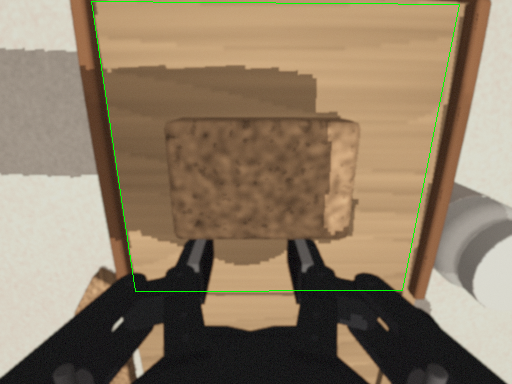

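The block lies wholly on the ledge at (262,180). Its near edge is well past the seam line (row 291), and it's clear of all the rails. Now I back off, lift, shut the fingers and go above the press point, world (425.3, -142.2).

Call:
move_arm(deltas=[{"claw":0.5,"travel":[0,-0.4,0],"rotation":[0,0,0]},{"claw":0.5,"travel":[0,-0.4,0.4],"rotation":[0,0,0]},{"claw":0.5,"travel":[0,-0.4,1],"rotation":[0,0,0]},{"claw":1,"travel":[-0.5,-0.6,1],"rotation":[0,0,0]},{"claw":1,"travel":[-0.56,-0.82,0],"rotation":[0,0,0]},{"claw":1,"travel":[-0.56,-0.82,0],"rotation":[0,0,0]},{"claw":1,"travel":[-0.56,-0.82,0],"rotation":[0,0,0]},{"claw":1,"travel":[-0.56,-0.82,0],"rotation":[0,0,0]},{"claw":1,"travel":[0,0,0],"rotation":[0,0,0]},{"claw":1,"travel":[0,0,-0.8],"rotation":[0,0,0]},{"claw":1,"travel":[0,0,-0.8],"rotation":[0,0,0]},{"claw":1,"travel":[0,0,-0.3],"rotation":[0,0,0]},{"claw":1,"travel":[0,0,0],"rotation":[0,0,0]},{"claw":1,"travel":[0,0,0],"rotation":[0,0,0]}])

```text
clock: 8.65
eef_pos: [425.9, -143.1, 122.9]
orientation: [[0.043, 0.999, 0.001], [0.999, -0.043, -0.0], [-0.0, 0.001, -1.0]]
wrist_force: [0.4, 0.3, -0.0]
finger_gap: 0.3
```

```bash
python3 - <<'E'
from h import *
w=snap('wrist','w4.png');s=snap('scene')
q,qb=np.load('q.npy');o=r.get_obs();print(o['eef_pos'],o['wrist_force'],o['finger_gap'])
im=cv2.imread('pics/w4.png')
cv2.polylines(im,[proj(w,c2w(q,[[-100,40,100],[-100,-130,100],[88,-130,100],[88,40,100]])).astype(int)],True,(0,255,0),1)
cv2.circle(im,tuple(int(v) for v in proj(w,c2w(q,[[-77,-45,100]]))[0]),4,(0,0,255),1)
cv2.imwrite('pics/w4.png',np.hstack([im,cv2.resize(np.array(s['pixels'])[120:260,115:345,::-1],(288,175))[np.r_[0:175,[174]*209]]]))
E
```

```text
[ 426.30913298 -143.1400348   123.24174773] [ 0.46835    -0.03764664  0.23710214] 0.0200814208823708
```

View pics/w4.png

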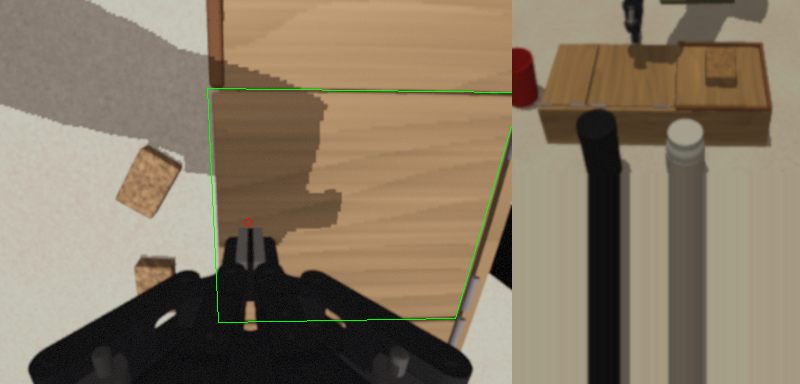

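The shut fingertips stand over the marked press point (247,222). The scene crop shows the block on the ledge and both flaps still shut. I'll press gently.

Call:
move_arm(deltas=[{"claw":1,"travel":[0,0,-0.28],"rotation":[0,0,0]},{"claw":1,"travel":[0,0,-0.28],"rotation":[0,0,0]},{"claw":1,"travel":[0,0,-0.2],"rotation":[0,0,0]},{"claw":1,"travel":[0,0,-0.08],"rotation":[0,0,0]},{"claw":1,"travel":[0,0,-0.08],"rotation":[0,0,0]},{"claw":1,"travel":[0,0,-0.08],"rotation":[0,0,0]},{"claw":1,"travel":[0,0,-0.08],"rotation":[0,0,0]},{"claw":1,"travel":[0,0,0],"rotation":[0,0,0]}])

```text
clock: 9.55
eef_pos: [425.0, -142.8, 95.1]
orientation: [[0.043, 0.999, -0.001], [0.999, -0.043, 0.0], [0.0, -0.001, -1.0]]
wrist_force: [-1.8, 0.9, 3.0]
finger_gap: 0.0
```

Call:
move_arm(deltas=[{"claw":1,"travel":[0,0,-0.03],"rotation":[0,0,0]},{"claw":1,"travel":[0,0,0],"rotation":[0,0,0]}])

```text
clock: 9.75
eef_pos: [425.1, -142.8, 94.5]
orientation: [[0.043, 0.999, -0.0], [0.999, -0.043, 0.0], [0.0, -0.0, -1.0]]
wrist_force: [-2.9, 1.0, 2.7]
finger_gap: -0.0
```

Call:
move_arm(deltas=[{"claw":1,"travel":[-0.1,0,0.8],"rotation":[0,0,0]},{"claw":1,"travel":[-0.1,0,1],"rotation":[0,0,0]},{"claw":1,"travel":[-0.1,0,1],"rotation":[0,0,0]},{"claw":1,"travel":[0,0,1],"rotation":[0,0,0]},{"claw":1,"travel":[0,0,1],"rotation":[0,0,0]},{"claw":1,"travel":[0,0,1],"rotation":[0,0,0]},{"claw":1,"travel":[0,0,1],"rotation":[0,0,0]},{"claw":1,"travel":[0,0,0.5],"rotation":[0,0,0]},{"claw":1,"travel":[-1,0,0],"rotation":[0,0,0]},{"claw":1,"travel":[-1,0,0],"rotation":[0,0,0]},{"claw":1,"travel":[0,0,0],"rotation":[0,0,0]},{"claw":1,"travel":[0,0,0],"rotation":[0,0,0]}])

```text
clock: 10.95
eef_pos: [368.5, -143.2, 277.4]
orientation: [[0.044, 0.999, 0.002], [0.999, -0.044, -0.001], [-0.001, 0.002, -1.0]]
wrist_force: [0.5, 0.2, -0.3]
finger_gap: 0.0
```

```bash
python3 - <<'E'
from h import *
s=snap('scene');w=snap('wrist')
cv2.imwrite('pics/f.png',np.vstack([cv2.resize(np.array(s['pixels'])[110:280,90:350,::-1],(520,340)),cv2.resize(np.array(w['pixels'])[:,:,::-1],(520,260))]))
o=r.get_obs();print(o['eef_pos'],o['wrist_force'],o['clock'])
E
```

```text
[ 368.95542183 -143.20989038  277.17505091] [ 0.47160675 -0.1729282  -0.03541999] 11.05
```

View pics/f.png

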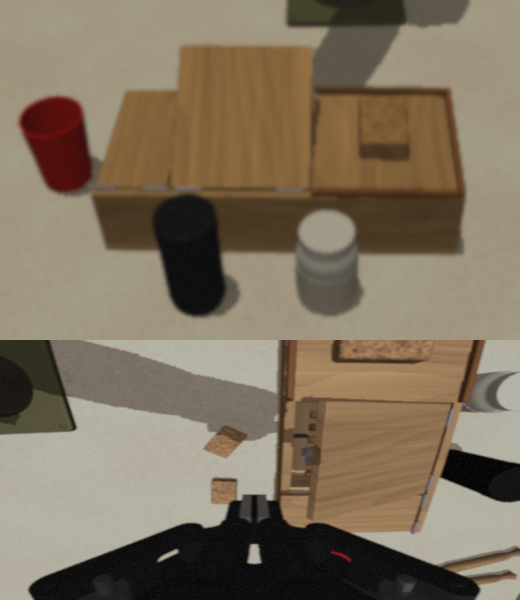

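The wide flap stands ajar, with its front edge raised to about (245,47) in the scene crop. The narrow flap is shut, the block is on the ledge at (385,128), and the cup, tumbler and jar are in place. The arm is clear of everything, so I'm handing in.

```bash
python3 -c "
from h import *
print(r.close_job())"
```

```text
the job is handed in; nothing more can be done
None
```

The job is done and handed in at about 11 s on the robot's clock, well under the 48 s limit. No verdict was reported.

- **Block:** I pushed the largest cork block sideways with half-open fingertips until it lay wholly on the railed ledge. In the wrist view it was square to the cabinet and clear of the rails and the seam.
- **Wide flap:** I pressed its front down about 5.5 mm at the catch, with about 3 N upward on the wrist, and withdrew straight up. The flap sprang ajar.
- **Last checks:** Pictures taken just before hand-in show the wide flap open, the narrow flap shut and the block on the ledge. The cup, tumbler and jar were still standing, and the arm was clear with about 0 N at the wrist. No check failed or disagreed, but I judged the final state by eye and did not re-measure it.

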